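Seat a tube carrier on a laboratory block mixer and clamp it

ROBOT

A 7-joint arm with a two-finger parallel gripper is mounted at the origin on the work surface. World frame = base frame: x ahead of the robot, y to its left, z up, the work surface at z = 0. Lengths are in m, angles in rad, forces in N, time in s.
With the tool pointing down it reaches from about 0.4 to 0.85 m from the base axis. Payload 10.4 kg.
Tool frame: the origin (TCP) lies on the mounting face of the last link; the fingertips stand 173 mm ahead of it and the grasp point (between the pads) lies 155 mm ahead of it (manip.tip_extent is the distance from the TCP to the fingertips, in m); z points along the fingers, y is the line along which they close (so a half turn about z gives the same grasp; the last joint's range is limited). The gripper opens to 85 mm and grips with 20 to 120 N. Pads are 22 mm wide; open, the fingers measure 114 mm over their backs; the gripper's body (76 mm by 85 mm) begins 54 mm behind the grasp point. The pads swing forward as they close: fully open they stand 13 mm farther back than shut.
Start: joints at [1.21, 0.332, -0.065, 1.46, 0.022, 1.35, -0.088], TCP at [0.207, -0.59, 0.405] pointing down, gripper open.
Joint ranges: [-2.6, 2.6], [-0.5, 2.12], [-1.47, 1.34], [0.16, 2.42], [-1.27, 4.41], [0.06, 2.06], [-2.6, 2.6]. Speed limits (rad/s): [2.22, 2.22, 2.79, 2.79, 3.14, 3.14, 3.14].

INTERFACE

Orientations are given as a unit quaternion [x, y, z, w].
In Python, from workcell import manip gives the robot as it stands.
- The arm moves only by the tool move_arm, never from a script. Its argument "plan" is one flat list of numbers, 7 for each row, row after row: the turn, a rotation vector about the tool's x, y, z in rad, then the shift along the tool's x, y, z in m, then the finger opening in m, from 0 to 0.0854. In form: [ax, ay, az, dx, dy, dz, gripper, ax, ay, az, dx, dy, dz, gripper, ...]. A call has 1 to 12 rows; each row is the pose to reach, as a shift and turn from the pose commanded when the call began, along the tool's axes at that moment; what a row does not reach only later rows make up. A row lasts 1/8 s, in which the tool goes at most 62.5 mm and 10.7 degrees, less where a joint would pass 70% of its speed; a pose out of reach is approached as far as the arm can. A call with a gripper value outside its range is refused whole. The fingers move at their own pace and stop on an object; "squeeze" is the grip in N (left out, the last holds). Time passes only in rows, so rows that repeat a pose let the fingers close. It gives the time, the measured TCP pose, the force, the opening and the grip force at its end, in the units of the state.
- manip.get_obs(): the state, without advancing time (a new reading comes with each control period).
- manip.camera(name): name is "side" or "top"; returns a dict with "color" (480x640x3 uint8, red, green, blue), "fx", "fy", "cx", "cy" (pixels), "cam_to_world" (4x4, takes a point from camera to world coordinates). Camera axes: x right, y down, z forward; pixel columns grow to the right and rows downward; lengths in m; the calibration is good to about 2 mm. A picture is of the moment at which its call begins. There is no depth.
- manip.hand_in(): hands the job in; it is judged then, once.
Trained networks look in a picture, given as the dict that the camera call returned (one of the last four; its "shot" number tells which), for a name from the list of things; names that differ only in an ending like _2 or _b are one class to them, and where a whole thing is asked for, a point or a joint stands for the part that bears it (a point fixed in the world has none). Each returns a list of dicts, best first, with "conf" (0 to 1); they miss things now and then, are a little off and sometimes report something else, mostly with a low value. They report only what shows in the picture. A call takes as long as a camera call. They do not tell look-alikes from the thing itself.
- manip.look_for(picture, label): "position" ([x, y, z] in m, in the coordinates of the camera as it stood for that picture, good to about 4 mm: the middle of the surface that is visible of it).
- manip.silhouettes(picture, label): "pixels" (480x640 bool, what is visible of it).
- manip.tip_of(picture, label): "position" ([x, y, z] in m, in the coordinates of the camera as it stood for that picture, good to about 4 mm: a listed point, or the origin of a listed thing).
The state is a dict: "clock": time; "joint_pos": joint angles; "joint_velocities": joint speeds; "tau": joint torques, N m; "position": TCP position; "ee_rot": TCP orientation; "ft_force": force on the tool from outside, world axes, zero at the start; "torque": the same for the moment, N m; "grip_width": opening from 0.0 (shut) to 1.0 (fully open); "grasp_force": force on a finger pad.
Only numpy, scipy, OpenCV 4.12 (cv2) and the standard library are available. Lean on these libraries where they do the work, as an engineer would, in place of code of your own. Each camera call takes 0.05 s, during which the arm holds its last target. There are 200 camera calls.

TASK

Load the tube carrier onto the block mixer: keeping it upright, lift it by its bar handle, turn it so that its round hole goes over the thick pin and its slot over the thin pin, and lower it gently, without dropping it, until its base plate rests flush on the platform. Then swing the clamp by its knob fully home so that its nose lies over the edge of the base plate, and let go. Leave the tube rack, the bottle and the tip box where they are.

Things in the scene. Friction and masses are not known exactly. Their poses are not given: they have to be found in the camera images.
- carrier: tube carrier, loose, about 0.5 kg, standing on the table: aluminium base plate 100 (x) x 190 (y) x 10 mm thick with a hole near each end of its length; on it a black block 60 x 110 mm rising to 32 mm, with twelve clear tube caps rising to 38 mm; above them a steel bar handle. Origin: centre of the plate's underside; z up, y along its length towards the round-hole end
- carrier_grip (a point): middle of the carrier's bar handle, 78 mm above the plate's underside. The bar runs along the carrier's y, 106 mm long, 16 mm wide (x) and 16 mm tall (z 70 to 86 mm); its two posts stand at y = -48 and +48 mm
- round_hole (a point): centre of the round through-hole, 16 mm in diameter, at the carrier's y = +78 mm, on the plate's underside; fits the thick pin
- slot_hole (a point): centre of the smaller, rectangular through-hole, 10 mm (x) by 14 mm (y), at the carrier's y = -78 mm, on the plate's underside; fits only the thin pin
- mixer: block mixer, fixed, grey housing 225 (x) x 240 (y) mm, 60 mm high, with a dark platform 110 x 205 mm whose top is at 70 mm. Origin: on the table, straight below the platform's centre (the housing runs from x = -150 to +75 mm); y points along the platform towards the thick pin
- seat (a point): centre of the platform's top, 70 mm above the table: the carrier's origin comes here when seated, with the carrier's axes along those of the mixer
- thick_pin (a point): tip of the thick steel locating pin, 14 mm in diameter, 22 mm tall above the platform (last 8 mm tapered), at the mixer's y = +78 mm
- thin_pin (a point): tip of the thin steel locating pin, 8 mm in diameter, 22 mm tall above the platform (last 8 mm tapered), at the mixer's y = -78 mm
- clamp (a joint): angle of the swing clamp about its upright pivot, rad: 0 = fully home (nose points to the mixer's +x, over the edge of a seated carrier's plate; knob towards -x), grows counter-clockwise seen from above to 1.7 (open, knob towards the mixer's -y). It stays where it is left. Its steel bar is 16 mm wide and 8 mm thick (82 to 90 mm above the table), the nose reaches 45 mm from the pivot
- clamp_pivot (a point): pivot of the clamp, at the mixer's x = -80 mm, y = 0, 90 mm above the table
- clamp_knob (a point): grip point of the clamp's upright black knob, a round post 18 mm in diameter that stands on the bar's tail 55 mm from the pivot, from 90 to 135 mm above the table; this point is 118 mm above the table
- tube_rack: bystander: red tube rack 90 x 200 x 50 mm with a few tubes up to 92 mm; origin under its centre
- bottle: bystander: amber reagent bottle, 72 mm in diameter, 170 mm tall; origin under its centre
- tip_box: bystander: pipette tip box, 85 x 125 x 75 mm; origin under its centre
Things that resemble listed ones, but are neither listed nor needed, are in the scene too. Leave any purple or turquoise look-alike of the carrier alone.

How it is judged:
On the way, in this order (a step that is already met when the one before it is completed fails the run):
1. the carrier rests flush on the platform over both pins, the clamp still open (horizontal distance between round_hole and thick_pin below 0.004 m and horizontal distance between slot_hole and thin_pin below 0.006 m and z of carrier in the frame of seat below 0.002 m and angle between carrier's own z axis and vertical below 0.03 rad and value of joint clamp above 0.8 rad), for 0.2 s.
2. the clamp is swung home over the plate's edge (value of joint clamp below 0.15 rad), for 0.2 s.
At the end, for the whole second after the job is handed in: the carrier rests on the platform over both pins: round hole within 4 mm of the thick pin and slot within 6 mm of the thin pin horizontally, underside less than 2 mm above the platform, tilt under 0.03 rad, at rest, with the clamp within 0.15 rad of fully home (horizontal distance between round_hole and thick_pin below 0.004 m and horizontal distance between slot_hole and thin_pin below 0.006 m and z of carrier in the frame of seat below 0.002 m and angle between carrier's own z axis and vertical below 0.03 rad and linear speed of carrier below 0.01 m/s and value of joint clamp below 0.15 rad); the robot touches nothing.
It fails at once if the carrier is tipped by more than 0.35 rad (angle between carrier's own z axis and vertical above 0.35 rad).
It fails at once if the carrier is dropped or slammed onto the mixer (faster than 0.4 m/s within 30 mm of its seat) (linear speed of carrier above 0.4 m/s and horizontal distance between carrier and seat below 0.05 m and z of carrier in the frame of seat below 0.03 m).
It fails at once if a bystander is moved by more than 30 mm (distance of any of tube_rack, bottle, tip_box from where it was at the start of the episode above 0.03 m).
It also fails if it takes over 64 s, if anything falls off the work surface, if the arm or the gripper's body presses on something with over 40 N, if the wrist force passes 120 N, or if a joint passes its speed limit or range.

## Working session

There is one attempt and no reset: what is moved stays moved. The work goes in short steps, Python scripts to look and compute and a tool call to move; the robot and the scene stay as the last step left them, time stands still between calls to the robot, and variables do not carry over. Pictures are saved under pics/ and viewed, at most 10 in all, crops included, and the job is handed in when it is done.

Besides the shell and the picture viewer there is one more tool, called after "Emit:" in YAML: its name, and indented under it one key for each argument. move_arm: Moves the arm, as the interface text tells. Its arguments: {"type":"object","properties":{"plan":{"type":"array","items":{"type":"number"}},"squeeze":{"type":"number"}},"required":["plan"]}

```bash
ls; mkdir -p pics; cat > h.py <<'E'
import numpy as np, cv2
from workcell import manip
from scipy.spatial.transform import Rotation as R
def save(p,n): cv2.imwrite('pics/'+n+'.png',p['color'][:,:,::-1])
def w(p,pos): return (np.array(p['cam_to_world'])@np.r_[pos,1])[:3]
def pix(p,x):
    c=np.linalg.inv(p['cam_to_world'])@np.r_[x,1]; return np.array([p['fx']*c[0]/c[2]+p['cx'],p['fy']*c[1]/c[2]+p['cy']])
def ray(p,uv,z):
    T=np.array(p['cam_to_world']); d=T[:3,:3]@np.array([(uv[0]-p['cx'])/p['fx'],(uv[1]-p['cy'])/p['fy'],1]); o=T[:3,3]
    return o+d*(z-o[2])/d[2]
E
python3 - <<'E'
from h import *
for n in ['side','top']:
    p=manip.camera(n); save(p,n+'0')
    print(n,np.round(p['cam_to_world'],3).tolist(),p['fx'])
    for l in ['carrier','carrier_grip','round_hole','slot_hole','mixer','seat','thick_pin','thin_pin','clamp_pivot','clamp_knob','tube_rack','bottle','tip_box']:
        for d in manip.tip_of(p,l)[:3]:
            x=w(p,d['position']); print(n,l,round(d['conf'],2),x.round(3),pix(p,x).round())
o=manip.get_obs(); print(o['position'],o['ee_rot'],o['clock'],o['ft_force'])
E
```

```text
pics
side [[-0.998, -0.027, 0.058, 0.428], [-0.061, 0.684, -0.727, 1.344], [-0.019, -0.729, -0.685, 1.379], [0.0, 0.0, 0.0, 1.0]] 538.6984545992932
side carrier 0.95 [ 0.548 -0.196 -0.002] [318. 225.]
side carrier 0.7 [ 0.789 -0.327 -0.003] [261. 202.]
side carrier 0.67 [ 0.264 -0.213 -0.003] [392. 224.]
side carrier_grip 0.96 [ 0.544 -0.194  0.078] [319. 210.]
side carrier_grip 0.79 [ 0.267 -0.214  0.078] [393. 208.]
side carrier_grip 0.66 [0.605 0.216 0.001] [293. 308.]
side round_hole 0.7 [ 0.749 -0.392 -0.003] [272. 193.]
side round_hole 0.65 [ 0.216 -0.274 -0.004] [404. 215.]
side slot_hole 0.86 [ 0.836 -0.263 -0.001] [247. 212.]
side slot_hole 0.65 [ 0.318 -0.152 -0.005] [378. 235.]
side slot_hole 0.62 [ 0.614 -0.226 -0.006] [302. 221.]
side mixer 0.79 [ 0.606  0.218 -0.001] [293. 309.]
side seat 0.97 [0.604 0.222 0.07 ] [292. 295.]
side thick_pin 0.95 [0.62  0.296 0.094] [284. 309.]
side thin_pin 0.69 [0.587 0.139 0.093] [299. 272.]
side clamp_pivot 0.68 [ 0.478 -0.158 -0.   ] [336. 232.]
side clamp_knob 0.55 [0.5   0.186 0.12 ] [325. 277.]
side tube_rack 0.85 [0.794 0.003 0.0
[... 1007 characters left out ...]
thick_pin 0.95 [0.622 0.295 0.093] [223. 208.]
top thin_pin 0.7 [0.501 0.185 0.12 ] [257. 245.]
top thin_pin 0.68 [0.585 0.143 0.095] [271. 219.]
top clamp_pivot 0.92 [0.524 0.238 0.09 ] [241. 238.]
top clamp_knob 0.68 [0.501 0.183 0.12 ] [257. 244.]
top tube_rack 0.74 [ 0.795  0.009 -0.   ] [313. 161.]
top tube_rack 0.34 [0.606 0.218 0.066] [248. 214.]
top bottle 0.6 [ 0.474  0.609 -0.   ] [132. 259.]
top bottle 0.23 [0.623 0.297 0.093] [222. 208.]
top tip_box 0.67 [ 0.458 -0.571 -0.004] [491. 259.]
top tip_box 0.23 [0.611 0.22  0.001] [251. 216.]
[ 0.20714831 -0.58966705  0.40472867] [ 9.85769735e-01  1.68101248e-01 -2.86791352e-06  1.68160107e-05] 1.4 [ 0.23033286 -0.55098338 -0.2083014 ]
```

```bash
python3 - <<'E'
import cv2,numpy as np
a=cv2.imread('pics/top0.png');s=cv2.imread('pics/side0.png')
cv2.imwrite('pics/c0.png',cv2.resize(a[110:360,100:510],(800,488),interpolation=cv2.INTER_CUBIC))
cv2.imwrite('pics/c1.png',cv2.resize(a[180:280,330:430],(600,600),interpolation=cv2.INTER_CUBIC))
E
```

```text
(no output)
```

View pics/c0.png

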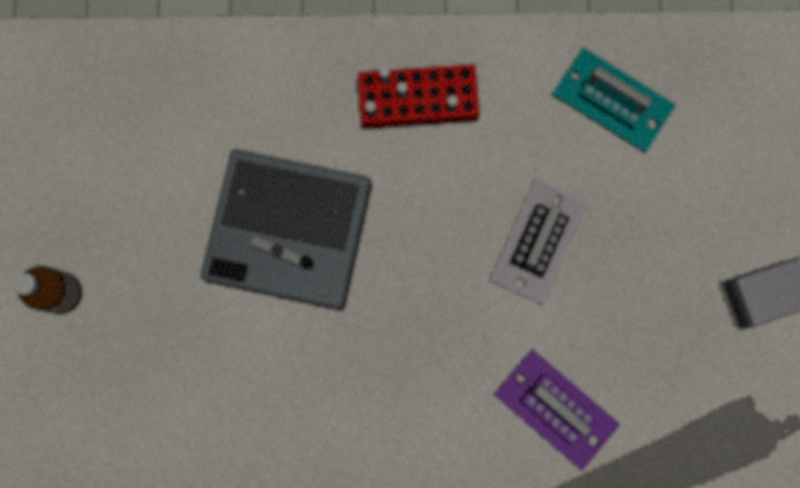

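View pics/c1.png

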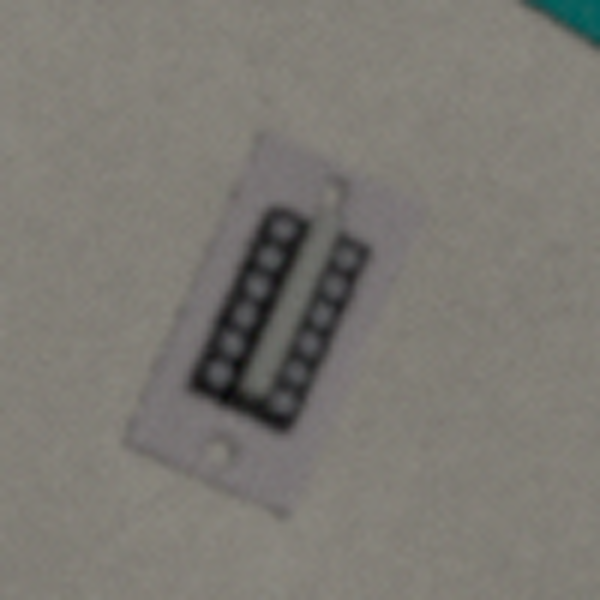

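View pics/side0.png

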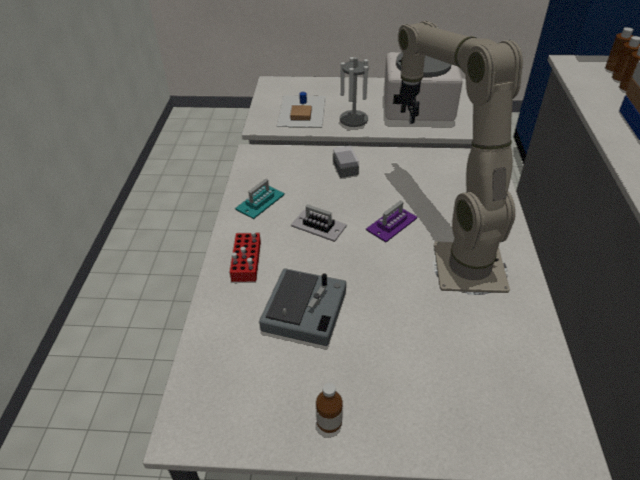

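The silver carrier with the black block at top-image pixel (375,234) is the target. The look-alikes are turquoise at (414,161) and purple at (385,319). The close crop shows bare aluminium, with the round hole at the near end, full-image (367,255), and the slot at (385,212). I'll refine the poses by averaging.

```bash
cat >> h.py <<'E'
def yaw2(a,b): d=b-a; return np.degrees(np.arctan2(d[1],d[0])),np.linalg.norm(d[:2])
def measure(labels,n,cams=('side','top'),near=None,rad=.13):
    out={}
    for c in cams:
        for i in range(n):
            p=manip.camera(c)
            for l in labels:
                for d in manip.tip_of(p,l):
                    x=w(p,d['position']); r=near[l] if near else None
                    if d['conf']>.3 and (r is None or np.linalg.norm(x-r)<.025): out.setdefault((l,c),[]).append(x)
    return out
def show(o):
    for k,v in sorted(o.items()): print(k,len(v),np.median(v,0).round(4),np.std(v,0).round(4))
E
python3 - <<'E'
from h import *
near=dict(carrier=[.546,-.193,0],carrier_grip=[.546,-.193,.078],round_hole=[.475,-.16,0],slot_hole=[.615,-.228,0],seat=[.605,.218,.07],thick_pin=[.621,.296,.092],thin_pin=[.586,.141,.092],clamp_pivot=[.524,.238,.09],clamp_knob=[.5,.185,.118])
show(measure(list(near),4,near=near))
print(manip.get_obs()['clock'])
E
```

```text
('carrier', 'side') 4 [ 0.5485 -0.1931 -0.003 ] [0.0009 0.0016 0.0016]
('carrier', 'top') 4 [ 5.446e-01 -1.927e-01  5.000e-04] [0.0012 0.0012 0.0004]
('carrier_grip', 'side') 4 [ 0.5466 -0.1905  0.0772] [0.0017 0.0009 0.0016]
('carrier_grip', 'top') 4 [ 0.5485 -0.1952  0.0783] [0.0017 0.0007 0.001 ]
('clamp_knob', 'side') 4 [0.4985 0.1844 0.1213] [0.0015 0.0014 0.0008]
('clamp_knob', 'top') 4 [0.5039 0.1833 0.1201] [0.0023 0.001  0.0018]
('clamp_pivot', 'side') 4 [0.5273 0.2383 0.0881] [0.0011 0.002  0.0011]
('clamp_pivot', 'top') 3 [0.524  0.2376 0.0887] [0.0015 0.0008 0.0003]
('round_hole', 'side') 3 [ 4.785e-01 -1.568e-01 -2.000e-04] [0.0014 0.0005 0.0011]
('round_hole', 'top') 3 [ 0.4784 -0.1603 -0.0007] [0.0015 0.0008 0.0005]
('seat', 'side') 4 [0.6052 0.2187 0.0663] [0.0014 0.0013 0.0005]
('seat', 'top') 4 [0.6061 0.2157 0.0672] [0.0022 0.0006 0.0021]
('slot_hole', 'side') 4 [ 0.6164 -0.2256 -0.0045] [0.0007 0.0013 0.0013]
('slot_hole', 'top') 4 [ 6.167e-01 -2.274e-01 -6.000e-04] [0.001  0.0016 0.0006]
('thick_pin', 'side') 4 [0.619  0.2968 0.0945] [0.001  0.0011 0.0018]
('thick_pin', 'top') 4 [0.622  0.2964 0.0913] [0.0016 0.0012 0.0015]
('thin_pin', 'side') 4 [0.5892 0.1401 0.0915] [0.0015 0.0004 0.001 ]
('thin_pin', 'top') 4 [0.5869 0.1449 0.0959] [0.0012 0.002  0.0011]
5.4
```

Emit:
move_arm:
  plan: [0,0,-0.18,0.038,-0.022,0,0.085,0,0,-0.36,0.076,-0.044,0,0.085,0,0,-0.54,0.114,-0.066,0,0.085,0,0,-0.72,0.152,-0.088,0,0.085,0,0,-0.9,0.19,-0.11,0,0.085,0,0,-1.08,0.228,-0.132,0,0.085,0,0,-1.26,0.266,-0.154,0,0.085,0,0,-1.44,0.304,-0.176,0,0.085,0,0,-1.62,0.342,-0.198,0,0.085,0,0,-1.8,0.38,-0.22,0,0.085,0,0,-1.98,0.416,-0.241,0,0.085,0,0,-2.16,0.452,-0.262,0,0.085]
  squeeze: 50

```text
clock: 6.9
position: [0.5475, -0.1916, 0.4049]
ee_rot: [0.314, 0.95, -0.0, 0.0]
ft_force: [1.3, -0.7, 0.0]
grip_width: 0.989
grasp_force: 0.0
```

Emit:
move_arm:
  plan: [0,0,-0.1,0,0,0.03,0.085,0,0,-0.18,0,-0.0014,0.07,0.085,0,0,-0.18,0,-0.0014,0.11,0.085,0,0,-0.18,0,-0.0014,0.14,0.085,0,0,-0.18,0,-0.0014,0.16,0.085,0,0,-0.18,0,-0.0014,0.172,0.085,0,0,-0.18,0,-0.0014,0.172,0.085]

```text
clock: 7.78
position: [0.546, -0.1938, 0.2326]
ee_rot: [0.23, 0.973, 0.0, -0.0]
ft_force: [-0.5, 0.3, 1.0]
grip_width: 0.996
grasp_force: 0.0
```

```bash
python3 - <<'E'
from h import *
o=manip.get_obs(); print(o['position'],o['ee_rot'],o['ft_force'],o['grip_width'])
p=manip.camera('side'); save(p,'s1')
cv2.imwrite('pics/s1c.png',cv2.resize(p['color'][150:260,250:400,::-1],(800,586),interpolation=cv2.INTER_CUBIC))
E
```

```text
[ 0.54598218 -0.19380448  0.23258411] [ 2.29792419e-01  9.73239647e-01  3.79431985e-05 -1.79433405e-04] [-0.52628407  0.28578603  0.96547342] 0.9958405608074484
```

View pics/s1c.png

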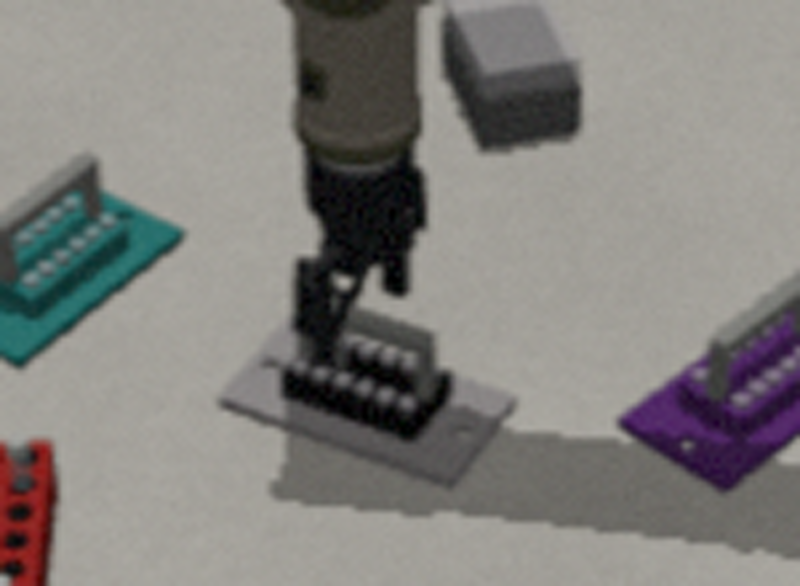

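The fingers straddle the bar: crop finger at (318,310), far finger at (397,275), bar between them. Next I close and lift a little.

Emit:
move_arm:
  plan: [0,0,0,0,0,0,0,0,0,0,0,0,0,0,0,0,0,0,0,0,0,0,0,0,0,0,0,0,0,0,0,0,0,0,0,0,0,0,0,0,0,0,0,0,0,0,0,0,0]
  squeeze: 70

```text
clock: 8.7
position: [0.546, -0.194, 0.233]
ee_rot: [0.23, 0.973, -0.0, 0.0]
ft_force: [-2.0, -1.2, 4.8]
grip_width: 0.17
grasp_force: 68.3
```

Emit:
move_arm:
  plan: [0,0,0,0,0,-0.01,0,0,0,0,0,0,-0.03,0,0,0,0,0,0,-0.06,0,0,0,0,0,0,-0.095,0,0,0,0,0,0,-0.13,0,0,0,0,0,0,-0.16,0,0,0,0,0,0,-0.17,0,0,0,0,0,0,-0.17,0]

```text
clock: 9.7
position: [0.5459, -0.1937, 0.403]
ee_rot: [0.23, 0.973, -0.0, 0.0]
ft_force: [-1.2, 0.8, -5.2]
grip_width: 0.169
grasp_force: 68.7
```

Emit:
move_arm:
  plan: [0,0,0.06,0.006,0.018,0,0,0,0,0.18,0.018,0.054,0,0,0,0,0.31,0.031,0.093,0,0,0,0,0.45,0.045,0.134,0,0,0,0,0.59,0.059,0.176,0,0,0,0,0.73,0.073,0.218,0,0,0,0,0.87,0.087,0.26,0,0,0,0,1.01,0.101,0.302,0,0,0,0,1.14,0.114,0.341,0,0,0,0,1.24,0.124,0.371,0,0,0,0,1.3,0.13,0.388,0,0,0,0,1.321,0.132,0.395,0,0]

```text
clock: 11.2
position: [0.6041, 0.2197, 0.4009]
ee_rot: [0.778, 0.628, -0.001, -0.001]
ft_force: [0.1, -0.7, -4.9]
grip_width: 0.174
grasp_force: 68.6
```

```bash
python3 - <<'E'
from h import *
o=manip.get_obs(); print(o['position'],o['ee_rot'],o['ft_force'],o['grip_width'],o['clock'])
show(measure(['carrier','carrier_grip','round_hole','slot_hole','thick_pin','thin_pin'],3,near=None))
p=manip.camera('side'); save(p,'s2')
cv2.imwrite('pics/s2c.png',cv2.resize(p['color'][180:350,220:370,::-1],(529,600),interpolation=cv2.INTER_CUBIC))
E
```

```text
[0.60413326 0.2197408  0.40089434] [ 7.78128796e-01  6.28103289e-01 -1.17425517e-03 -6.75309221e-04] [ 0.08256682 -0.74386927 -4.90128944] 0.17372828832813633 11.2
('carrier', 'side') 9 [ 0.6078 -0.2132 -0.0026] [0.217  0.2353 0.0807]
('carrier', 'top') 6 [ 5.284e-01 -2.720e-01 -1.000e-04] [0.2613 0.0558 0.0021]
('carrier_grip', 'side') 8 [ 0.605  -0.2142  0.0787] [0.2315 0.2187 0.0732]
('carrier_grip', 'top') 6 [ 0.5293 -0.2733  0.078 ] [0.2622 0.0568 0.0011]
('round_hole', 'side') 7 [ 0.6198 -0.2751 -0.0042] [0.2358 0.2859 0.0795]
('round_hole', 'top') 10 [ 0.6237 -0.2748  0.0013] [0.2172 0.2975 0.0774]
('slot_hole', 'side') 10 [ 0.5881 -0.1544  0.0023] [0.2126 0.1657 0.077 ]
('slot_hole', 'top') 9 [ 0.5919 -0.154   0.002 ] [0.2091 0.173  0.0794]
('thick_pin', 'side') 2 [0.6193 0.2968 0.0948] [0.0008 0.0016 0.0006]
('thick_pin', 'top') 3 [0.6223 0.2963 0.0926] [0.0003 0.0014 0.0009]
('thin_pin', 'side') 2 [0.587  0.1391 0.0931] [0.0002 0.0003 0.0008]
('thin_pin', 'top') 3 [0.5893 0.1425 0.0961] [0.0018 0.0006 0.0005]
```

View pics/s2c.png

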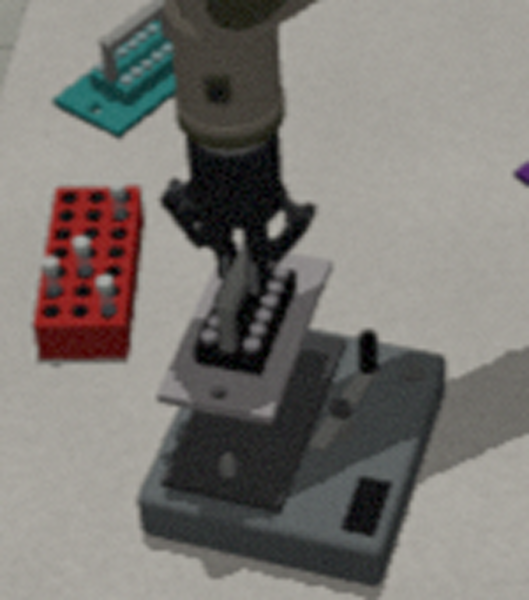

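The carrier hangs level, with the round hole at crop (218,392) on the thick-pin side, pin at (228,465). Next I lower it to just above the pins and compare.

Emit:
move_arm:
  plan: [0,0,0,0,0,0.02,0,0,0,0,0,0,0.045,0,0,0,0,0,0,0.06,0,0,0,0,0,0,0.06,0]

```text
clock: 13.85
position: [0.6043, 0.2182, 0.3409]
ee_rot: [0.779, 0.628, -0.001, -0.0]
ft_force: [-0.2, -0.7, -4.5]
grip_width: 0.176
grasp_force: 68.5
```

```bash
python3 - <<'E'
from h import *
o=manip.get_obs(); print(o['position'],o['ee_rot'],o['ft_force'],o['clock'])
near=dict(carrier=[.605,.219,.108],carrier_grip=[.605,.219,.186],round_hole=[.621,.296,.108],slot_hole=[.588,.142,.108],thick_pin=[.621,.296,.092],thin_pin=[.588,.142,.092])
show(measure(list(near),4,near=near))
E
```

```text
[0.60427594 0.21822312 0.34090751] [ 7.78551506e-01  6.27579098e-01 -1.34826677e-03 -4.59575291e-04] [-0.24957989 -0.71777845 -4.54089579] 13.85
('carrier', 'side') 4 [0.608  0.2192 0.1043] [0.0017 0.0017 0.0032]
('carrier_grip', 'side') 4 [0.6072 0.2215 0.1882] [0.0003 0.001  0.002 ]
('round_hole', 'side') 4 [0.6245 0.3006 0.1095] [0.0008 0.0008 0.0009]
('round_hole', 'top') 4 [0.6232 0.2956 0.1105] [0.0009 0.0013 0.001 ]
('slot_hole', 'side') 4 [0.5891 0.1451 0.1064] [0.0011 0.0009 0.0018]
('slot_hole', 'top') 4 [0.5908 0.143  0.1096] [0.0007 0.0007 0.0012]
('thick_pin', 'side') 4 [0.62   0.2961 0.0948] [0.001  0.0017 0.0019]
('thick_pin', 'top') 4 [0.6224 0.2966 0.0943] [0.0013 0.0005 0.0009]
('thin_pin', 'side') 4 [0.5867 0.1394 0.0911] [0.0017 0.0008 0.0015]
('thin_pin', 'top') 4 [0.5865 0.1449 0.0963] [0.0005 0.0011 0.0019]
```

Emit:
move_arm:
  plan: [0,0,0,-0.0022,-0.0023,0,0,0,0,0,-0.0022,-0.0023,0.006,0,0,0,0,-0.0022,-0.0023,0.012,0,0,0,0,-0.0022,-0.0023,0.015,0,0,0,0,-0.0022,-0.0023,0.018,0,0,0,0,-0.0022,-0.0023,0.021,0,0,0,0,-0.0022,-0.0023,0.021,0]

```text
clock: 17.52
position: [0.6018, 0.2168, 0.3214]
ee_rot: [0.779, 0.628, -0.0, -0.0]
ft_force: [-0.9, 0.2, -4.8]
grip_width: 0.176
grasp_force: 68.6
```

Emit:
move_arm:
  plan: [0,0,0,0,0,0.002,0,0,0,0,0,0,0.004,0,0,0,0,0,0,0.006,0,0,0,0,0,0,0.006,0]

```text
clock: 18.02
position: [0.602, 0.2168, 0.3156]
ee_rot: [0.779, 0.627, 0.0, 0.0]
ft_force: [0.9, 0.2, -4.8]
grip_width: 0.173
grasp_force: 68.5
```

Emit:
move_arm:
  plan: [0,0,0,0,0,0.002,0,0,0,0,0,0,0.004,0,0,0,0,0,0,0.006,0,0,0,0,0,0,0.008,0,0,0,0,0,0,0.008,0]

```text
clock: 18.65
position: [0.6019, 0.2168, 0.3075]
ee_rot: [0.779, 0.628, 0.0, 0.0]
ft_force: [2.5, 0.2, -4.6]
grip_width: 0.173
grasp_force: 68.6
```

Emit:
move_arm:
  plan: [0,0,0,0,0,0.001,0,0,0,0,0,0,0.002,0,0,0,0,0,0,0.003,0,0,0,0,0,0,0.004,0,0,0,0,0,0,0.004,0]

```text
clock: 19.27
position: [0.6019, 0.2168, 0.3036]
ee_rot: [0.779, 0.628, 0.0, 0.0]
ft_force: [2.3, 0.5, -4.9]
grip_width: 0.174
grasp_force: 68.7
```

Emit:
move_arm:
  plan: [0,0,0,0,0,0.0007,0,0,0,0,0,0,0.0014,0,0,0,0,0,0,0.002,0,0,0,0,0,0,0.002,0]

```text
clock: 19.77
position: [0.6019, 0.217, 0.303]
ee_rot: [0.779, 0.628, 0.0, 0.0]
ft_force: [-1.1, -2.2, 7.7]
grip_width: 0.17
grasp_force: 70.3
```

```bash
python3 - <<'E'
from h import *
near=dict(carrier=[.603,.217,.07],round_hole=[.619,.294,.07],slot_hole=[.586,.141,.07],clamp_knob=[.5,.184,.118],clamp_pivot=[.526,.238,.09])
show(measure(list(near),3,near=near))
p=manip.camera('side'); save(p,'s3')
cv2.imwrite('pics/s3c.png',cv2.resize(p['color'][230:350,240:360,::-1],(600,600),interpolation=cv2.INTER_CUBIC))
E
```

```text
('carrier', 'side') 3 [0.6055 0.2173 0.0689] [0.002  0.0013 0.0013]
('clamp_knob', 'side') 2 [0.499  0.1868 0.1215] [0.0001 0.0002 0.0019]
('clamp_pivot', 'side') 2 [0.5275 0.237  0.0867] [0.0011 0.0002 0.0001]
('clamp_pivot', 'top') 3 [0.5266 0.2377 0.0909] [0.0012 0.001  0.0006]
('round_hole', 'side') 3 [0.6214 0.2975 0.0702] [0.0007 0.0018 0.001 ]
('round_hole', 'top') 3 [0.6225 0.2937 0.0696] [0.0015 0.0008 0.0004]
('slot_hole', 'side') 3 [0.5854 0.1426 0.0675] [0.0008 0.0007 0.0005]
('slot_hole', 'top') 3 [0.5905 0.1416 0.0686] [0.0003 0.0013 0.002 ]
```

View pics/s3c.png

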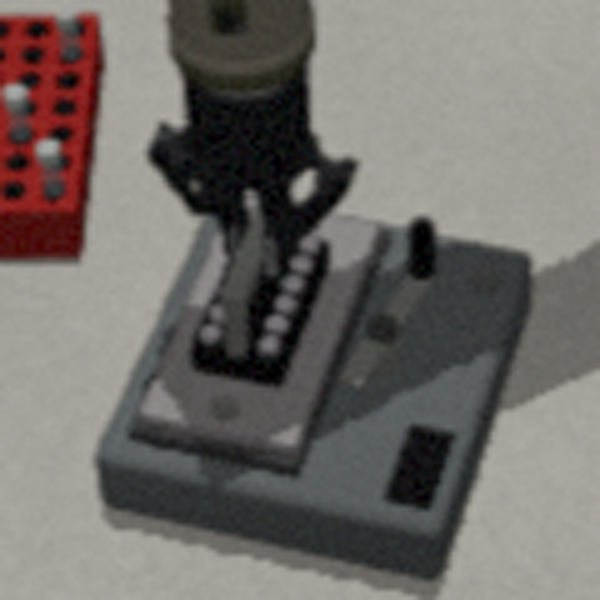

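The plate sits on the platform with the pin visible in the round hole, crop (222,403), and the clamp is still open. I release and rise.

Emit:
move_arm:
  plan: [0,0,0,0,0,-0.001,0.02,0,0,0,0,0,-0.001,0.05,0,0,0,0,0,-0.001,0.07,0,0,0,0,0,-0.001,0.07,0,0,0,0,0,-0.001,0.07,0,0,0,0,0,-0.02,0.07,0,0,0,0,0,-0.06,0.07,0,0,0,0,0,-0.1,0.07,0,0,0,0,0,-0.1,0.07]

```text
clock: 22.75
position: [0.6022, 0.2176, 0.4069]
ee_rot: [0.779, 0.628, 0.003, 0.001]
ft_force: [0.1, 0.7, 0.3]
grip_width: 0.82
grasp_force: 0.0
```

```bash
python3 - <<'E'
from h import *
o=manip.get_obs(); print(o['position'],o['ee_rot'],o['ft_force'],o['clock'])
near=dict(carrier=[.603,.217,.07],round_hole=[.619,.294,.07],slot_hole=[.586,.141,.07],clamp_knob=[.5,.184,.118])
show(measure(list(near),3,near=near))
E
```

```text
[0.60216722 0.21755475 0.4068986 ] [0.77853437 0.62759169 0.00340919 0.00113293] [0.061107   0.71798698 0.32055871] 22.75
('carrier', 'side') 4 [0.6053 0.2196 0.0673] [0.0007 0.0008 0.0007]
('clamp_knob', 'side') 3 [0.4991 0.1858 0.1194] [0.0012 0.0002 0.0015]
('round_hole', 'side') 3 [0.6209 0.297  0.0721] [0.0001 0.0017 0.0015]
('round_hole', 'top') 3 [0.6207 0.2945 0.0689] [0.001  0.0014 0.0012]
('slot_hole', 'side') 3 [0.5864 0.1441 0.0653] [0.0009 0.0011 0.001 ]
('slot_hole', 'top') 3 [0.5903 0.1417 0.0695] [0.0016 0.0006 0.0033]
```

Emit:
move_arm:
  plan: [0,0,-0.16,-0.006,-0.01,0,0.06,0,0,-0.33,-0.012,-0.02,0,0.06,0,0,-0.5,-0.018,-0.031,0,0.06,0,0,-0.67,-0.024,-0.042,0,0.06,0,0,-0.84,-0.03,-0.052,0,0.06,0,0,-1.01,-0.035,-0.062,0,0.06,0,0,-1.18,-0.041,-0.072,0,0.06,0,0,-1.35,-0.047,-0.082,0,0.06,0,0,-1.5,-0.052,-0.09,0,0.06,0,0,-1.571,-0.0537,-0.0937,0,0.06,0,0,-1.571,-0.0537,-0.0937,0.04,0.06,0,0,-1.571,-0.0537,-0.0937,0.06,0.06]

```text
clock: 25.75
position: [0.4985, 0.1839, 0.3402]
ee_rot: [0.107, 0.994, -0.0, -0.001]
ft_force: [-0.0, 0.0, -0.1]
grip_width: 0.7
grasp_force: 0.0
```

```bash
python3 - <<'E'
from h import *
o=manip.get_obs(); print(o['position'],o['ee_rot'],o['ft_force'],o['clock'])
p=manip.camera('side'); save(p,'s4')
cv2.imwrite('pics/s4c.png',cv2.resize(p['color'][210:340,250:380,::-1],(600,600),interpolation=cv2.INTER_CUBIC))
E
```

```text
[0.4985476  0.18387757 0.34016149] [ 1.06846223e-01  9.94275237e-01 -4.87951827e-04 -6.32969461e-04] [-0.012292    0.04380638 -0.11600622] 25.75
```

View pics/s4c.png

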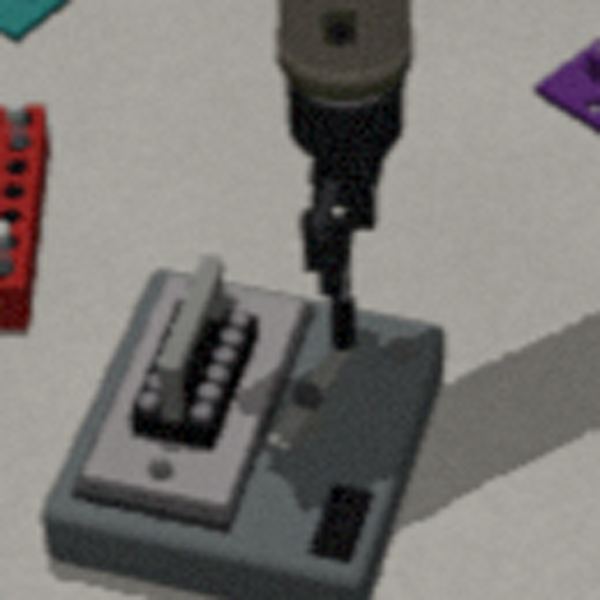

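The carrier is flush with the pin in the hole, crop (160,468), and the gripper stands over the knob at (343,325). I descend and close.

Emit:
move_arm:
  plan: [0,0,0,0,0,0.02,0.06,0,0,0,0,0,0.04,0.06,0,0,0,0,0,0.055,0.06,0,0,0,0,0,0.064,0.06,0,0,0,0,0,0.064,0.06,0,0,0,0,0,0.064,0,0,0,0,0,0,0.064,0,0,0,0,0,0,0.064,0,0,0,0,0,0,0.064,0,0,0,0,0,0,0.064,0]
  squeeze: 25

```text
clock: 27.05
position: [0.4993, 0.1853, 0.2785]
ee_rot: [0.106, 0.994, 0.001, 0.001]
ft_force: [3.1, 5.7, -1.3]
grip_width: 0.199
grasp_force: 27.1
```

Emit:
move_arm:
  plan: [0,0,0,0.0045,0.0013,0,0,0,0,0,0.0088,0.0031,0,0,0,0,0,0.0125,0.005,0,0,0,0,0,0.0161,0.007,0,0,0,0,0,0.0195,0.0095,0,0,0,0,0,0.0227,0.012,0,0,0,0,0,0.0257,0.015,0,0,0,0,0,0.0284,0.0179,0,0,0,0,0,0.0284,0.0179,0,0]

```text
clock: 28.18
position: [0.4738, 0.206, 0.2779]
ee_rot: [0.108, 0.994, -0.003, -0.002]
ft_force: [-14.4, -15.0, 20.4]
grip_width: 0.2
grasp_force: 30.1
```

Emit:
move_arm:
  plan: [0,0,0,0,0,0,0.03,0,0,0,0,0,0,0.03,0,0,0,0,0,0,0.03]

```text
clock: 28.55
position: [0.4748, 0.2081, 0.2777]
ee_rot: [0.106, 0.994, 0.0, -0.0]
ft_force: [0.3, -0.2, 0.7]
grip_width: 0.352
grasp_force: 0.0
```

```bash
python3 - <<'E'
from h import *
o=manip.get_obs(); print(o['position'],o['ee_rot'],o['ft_force'],o['torque'],o['clock'])
p=manip.camera('top'); save(p,'t5')
show(measure(['clamp_knob','clamp_pivot','round_hole'],2,near=dict(clamp_knob=[.475,.207,.118],clamp_pivot=[.526,.238,.09],round_hole=[.62,.296,.07])))
p=manip.camera('side'); save(p,'s5')
cv2.imwrite('pics/s5c.png',cv2.resize(p['color'][210:340,250:380,::-1],(600,600),interpolation=cv2.INTER_CUBIC))
E
```

```text
[0.47482677 0.20805323 0.27766294] [ 1.06471031e-01  9.94315795e-01  1.28368050e-04 -5.61591167e-05] [ 0.33949079 -0.19880393  0.74207832] [-0.00104732 -0.0095198  -0.0195992 ] 28.55
('clamp_knob', 'side') 2 [0.4755 0.2039 0.1206] [0.0018 0.0004 0.0001]
('clamp_pivot', 'side') 2 [0.525  0.2365 0.0868] [0.0026 0.0015 0.0011]
('round_hole', 'side') 2 [0.6213 0.2983 0.0713] [0.0006 0.0008 0.0021]
('round_hole', 'top') 2 [0.6204 0.2951 0.0676] [0.0015 0.0002 0.0002]
```

View pics/s5c.png

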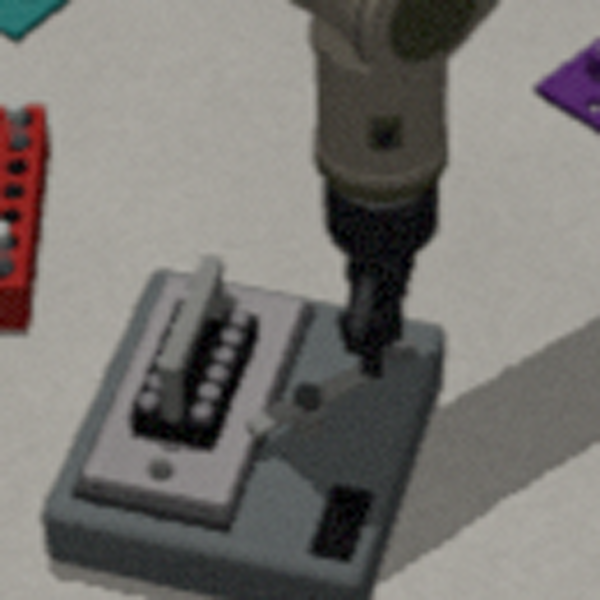

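The clamp follows: knob at crop (372,345), nose at (258,428), starting over the plate's edge. I continue with a loose cage.

Emit:
move_arm:
  plan: [0,0,0,0.0025,0.0035,0,0.022,0,0,0,0.0049,0.0067,0,0.022,0,0,0,0.0068,0.0102,0,0.022,0,0,0,0.0086,0.014,0,0.022,0,0,0,0.01,0.0178,0,0.022,0,0,0,0.0113,0.0218,0,0.022,0,0,0,0.012,0.0255,0,0.022,0,0,0,0.0126,0.029,0,0.022,0,0,0,0.013,0.032,0,0.022,0,0,0,0.013,0.0345,0,0.022,0,0,0,0.013,0.0345,0,0.022]

```text
clock: 30.82
position: [0.4698, 0.2446, 0.2778]
ee_rot: [0.107, 0.994, 0.0, 0.0]
ft_force: [-1.7, 0.1, 0.3]
grip_width: 0.258
grasp_force: 0.0
```

Emit:
move_arm:
  plan: [0,0,0,0,0.0015,0,0.022,0,0,0,0,0.003,0,0.022,0,0,0,0,0.0045,0,0.022,0,0,0,0,0.0045,0,0.022]

```text
clock: 31.32
position: [0.4706, 0.2488, 0.2777]
ee_rot: [0.107, 0.994, 0.0, 0.0]
ft_force: [-0.3, 0.2, -0.2]
grip_width: 0.256
grasp_force: 0.2
```

Emit:
move_arm:
  plan: [0,0,0,0,0.001,0,0.022,0,0,0,0,0.002,0,0.022,0,0,0,0,0.003,0,0.022,0,0,0,0,0.003,0,0.022]

```text
clock: 31.82
position: [0.4711, 0.2506, 0.2775]
ee_rot: [0.107, 0.994, -0.002, -0.0]
ft_force: [-4.4, -7.3, 4.9]
grip_width: 0.258
grasp_force: 4.2
```

The reaction of about 8.5 N shows the stop is reached. I back off, open, rise and check.

Emit:
move_arm:
  plan: [0,0,0,0,-0.004,0,0.022,0,0,0,0,-0.004,0,0.04,0,0,0,0,-0.004,0,0.04,0,0,0,0,-0.004,-0.02,0.04,0,0,0,0,-0.004,-0.06,0.04,0,0,0,0,-0.004,-0.11,0.04,0,0,0,0,-0.004,-0.15,0.04,0,0,0,0,-0.004,-0.15,0.04]

```text
clock: 32.83
position: [0.4703, 0.2487, 0.432]
ee_rot: [0.106, 0.994, 0.001, 0.003]
ft_force: [0.1, -0.6, -0.7]
grip_width: 0.465
grasp_force: 0.0
```

```bash
python3 - <<'E'
from h import *
o=manip.get_obs(); print(o['position'],o['ft_force'],o['clock'])
show(measure(['clamp_knob','clamp_pivot','round_hole','slot_hole'],3,near=dict(clamp_knob=[.473,.248,.118],clamp_pivot=[.526,.238,.09],round_hole=[.62,.296,.07],slot_hole=[.588,.142,.07])))
p=manip.camera('side'); save(p,'s6')
cv2.imwrite('pics/s6c.png',cv2.resize(p['color'][210:340,250:380,::-1],(600,600),interpolation=cv2.INTER_CUBIC))
E
```

```text
[0.47033964 0.24873603 0.43204015] [ 0.14771893 -0.58403843 -0.71480703] 32.825
('clamp_knob', 'side') 3 [0.4694 0.2476 0.1208] [0.0005 0.0018 0.0006]
('clamp_knob', 'top') 3 [0.4726 0.2446 0.1192] [0.0003 0.0009 0.0013]
('clamp_pivot', 'side') 3 [0.5261 0.2373 0.0861] [0.0005 0.0003 0.0014]
('clamp_pivot', 'top') 3 [0.525  0.2378 0.0909] [0.0009 0.0017 0.0013]
('round_hole', 'side') 3 [0.621  0.2976 0.0717] [0.0019 0.0002 0.0012]
('round_hole', 'top') 3 [0.6225 0.2973 0.0688] [0.0006 0.0012 0.001 ]
('slot_hole', 'side') 3 [0.5865 0.1423 0.0671] [0.0018 0.0019 0.0011]
('slot_hole', 'top') 3 [0.5881 0.1428 0.0692] [0.0014 0.0006 0.0005]
```

View pics/s6c.png

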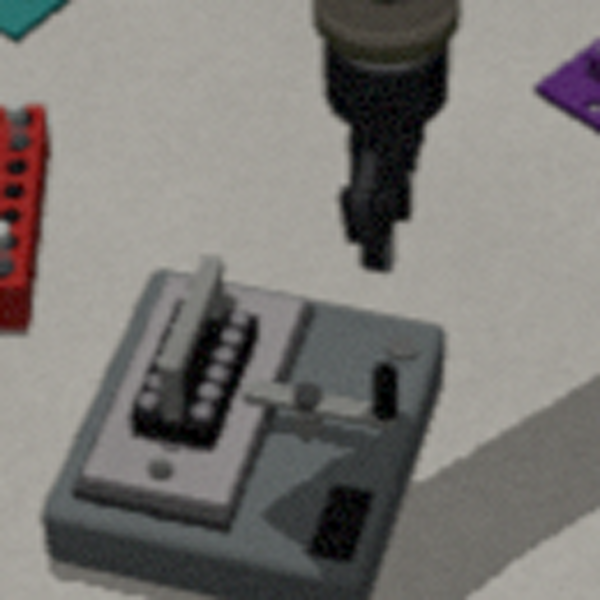

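The side crop shows the clamp home: nose at (255,392) over the plate edge, knob at (384,390), gripper clear. The stop was felt and the measured angle is about 0.06 rad or less, so I hand in.

```bash
python3 -c "
from workcell import manip
print(manip.hand_in())"
```

```text
the job is handed in; nothing more can be done
None
```

The job is handed in, though the hand-in call returned no verdict: the carrier sits flush over both pins by my measurements, the clamp is swung home to its stop (about 0.06 rad by camera) with its nose over the plate's edge, and the gripper touches nothing.

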